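# Bring the nutmeg dish to the molcajete and offer its free handle to the cook

### The arm

A 6-joint arm with a two-finger parallel gripper is mounted at the origin on the work surface. World frame = base frame: x ahead of the robot, y to its left, z up, the work surface at z = 0. Lengths are in m, angles in rad, forces in N, time in s.
With the tool pointing down it reaches from about 0.4 to 0.825 m from the base axis. Payload 7 kg.
Tool frame: the origin (TCP) lies midway between the tips of the shut fingers; the grasp point (between the pads) lies 19 mm behind it; z points along the fingers, y is the line along which they close (so a half turn about z gives the same grasp; the last joint's range is limited). The gripper opens to 88 mm and grips with 3 to 60 N. Pads are 19 mm wide; open, the fingers measure 130 mm over their backs; the gripper's body (78 mm by 193 mm) begins 47 mm behind the grasp point.
Start: joints at [-0.862, 0.359, 0.012, 0, -1.224, -0.288], TCP at [0.276, -0.616, 0.227] pointing down, gripper open.
Joint ranges: [-3.07, 3.07], [-1.43, 2.12], [-1.02, 1.25], [-3.03, 1.67], [-3.05, -0], [-3.03, 3.03]. Speed limits (rad/s): [2.39, 2.39, 3.01, 3.14, 3.14, 3.14].

### API

Orientations are given as [roll, pitch, yaw] about the fixed x, y, z axes, in that order (R = Rz(yaw) Ry(pitch) Rx(roll)).
In Python, from station import arm gives the robot as it stands. The module is installed in compiled form; this text tells all that it offers.
- The arm moves only by the tool carry_out, never from a script. Its argument "commands" is a list of rows, each a list of 4 numbers: the shift along the world's x, y, z in units of 50 mm (1.0 is 50 mm), then the turn about the world's z in units of 6 degrees (1.0 is 6 degrees). A call has exactly 10 rows; each row is the pose to reach, as a shift and turn from the pose commanded when the call began; what a row does not reach only later rows make up. A row lasts 1/8 s, in which the tool goes at most 62.5 mm and 10.7 degrees, less where a joint would pass 70% of its speed; a pose out of reach is approached as far as the arm can. A call with a gripper value outside its range is refused whole. "claw" is the closure, from 0 (fully open) to 1 (shut), set as the call begins (left out, the last holds). The fingers move at their own pace and stop on an object; "force" is the grip in N (left out, the last holds). Time passes only in rows, so rows that repeat a pose let the fingers close, or fill a call up. It gives the time, the measured TCP pose, the force, the opening and the grip force at its end, in the units of the state.
- arm.get_state(): the state, without advancing time (a new reading comes with each control period).
- arm.grab_frame(name): name is "side" or "top"; returns a dict with "pixels" (480x640x3 uint8, red, green, blue), "fx", "fy", "cx", "cy" (pixels), "eye" and "orientation" of the camera in the world. Camera axes: x right, y down, z forward; pixel columns grow to the right and rows downward; lengths in m; the calibration is good to about 2 mm. A picture is of the moment at which its call begins. There is no depth.
- arm.job_done(): hands the job in; it is judged then, once.
Trained networks look in a picture, given as the dict that the camera call returned (one of the last four; its "shot" number tells which), for a name from the list of things; names that differ only in an ending like _2 or _b are one class to them, and where a whole thing is asked for, a point or a joint stands for the part that bears it (a point fixed in the world has none). Each returns a list of dicts, best first, with "conf" (0 to 1); they miss things now and then, are a little off and sometimes report something else, mostly with a low value. They report only what shows in the picture. A call takes as long as a camera call. They do not tell look-alikes from the thing itself.
- arm.regions_of(picture, query): "pixels" (480x640 bool, what is visible of it) and "uv" ([column, row] in pixels, amid what is visible of it).
- arm.mark_of(picture, query): "uv" ([column, row] in pixels: a listed point, or the origin of a listed thing).
The state is a dict: "t": time; "q": joint angles; "qd": joint speeds; "joint_efforts": joint torques, N m; "eef_pos": TCP position; "ee_rot": TCP orientation; "force": force on the tool from outside, world axes, zero at the start; "moment": the same for the moment, N m; "width": finger opening in m; "gripper_force": force on a finger pad.
Only numpy, scipy, OpenCV 4.12 (cv2) and the standard library are available. Lean on these libraries where they do the work, as an engineer would, in place of code of your own. Each camera call takes 0.05 s, during which the arm holds its last target. There are 200 camera calls.

### The job

The cook standing across the counter, facing the robot, is waiting at the molcajete for the nutmeg. Take the blue two-handled dish by one of its handles, lift it, and bring it over the molcajete, turning it about a quarter turn so that its free handle points straight across the counter to the cook; keep the dish level and the nutmeg resting in its middle the whole way, and leave the molcajete and everything else where they stand. Finish still holding the dish by the near handle, steady and level, centred over the molcajete's mouth and clear of it by no more than a hand's breadth.

Things in the scene. Friction and masses are not known exactly. Their poses are not given: they have to be found in the camera images.
- dish: cobalt-blue enamelled cast dish, 134 mm wide, 32 mm high, 0.2 kg, two opposite handles, 204 mm over both. Origin: centre of its underside; its x axis runs through both handles. It starts with the handles along the counter (left-right, up to 25 deg askew). Inside: a shallow bowl, floor 10 mm above the origin, curvature radius 160 mm, so tilt or jerks set the nutmeg rolling
- handle_a (a point): middle of the handle on the dish's +x side: a solid lug 24 mm wide with flat upright sides along the dish's x axis, 14 mm thick (18 to 32 mm above the dish's underside), 35 mm long beyond the rim. The point is 84 mm from the dish's middle, 25 mm above its underside
- handle_b (a point): middle of the like handle on the dish's -x side
- nutmeg: whole nutmeg, a loose brown ball 28 mm across, 12 g, resting in the middle of the dish; origin at its centre, 24 mm above the dish's origin
- molcajete: dark grey basalt mortar bowl on three stubby legs, 184 mm across, 105 mm high, about 4 kg, standing loose on the counter. Origin: on the counter under its middle; z up
- molcajete_mouth (a point): centre of the molcajete's open mouth, level with its rim, 105 mm above the counter; the mouth is 150 mm wide
- cook_side (a point): fixed point on the counter's centre line, 720 mm ahead of the robot, on the cook's side of the work; its x axis points straight across the counter, away from the robot and to the cook (as the world's x does), its y axis along the counter to the robot's left
- tejolote: bystander: lava stone pestle standing on its thick end, 60 mm across, 102 mm tall, origin under its middle
- jar_1: bystander: square green glass jar with a dark steel cap, 64 mm square, 108 mm tall, origin under its middle
- jar_2: bystander: a second jar like jar_1
- scoop: bystander: brushed steel scoop lying on the counter, trough 100 mm by 52 mm by 33 mm along its +x, tube handle 95 mm long along its -x, origin under the back of the trough
There are look-alikes about, which are no part of the job. Leave any orange or red look-alike of the molcajete alone.

How it is judged:
By the outcome, as a careful person would: the job done as asked, in the order asked, and still so for the second after the job is handed in, while the arm keeps its last pose, push and grip.
It also fails if it takes over 51 s, if anything falls off the work surface, if the arm or the gripper's body presses on something with over 40 N, if the wrist force passes 120 N, or if a joint passes its speed limit or range.

## Working session

There is one attempt and no reset: what is moved stays moved. The work goes in short steps, Python scripts to look and compute and a tool call to move; the robot and the scene stay as the last step left them, time stands still between calls to the robot, and variables do not carry over. Pictures are saved under pics/ and viewed, at most 10 in all, crops included, and the job is handed in when it is done.

Besides the shell and the picture viewer there is one more tool, called after "Request:" by a JSON object that holds its "api" and its "payload", one argument or row to a line. carry_out: Moves the arm, as the interface text tells. Its arguments: {"type":"object","properties":{"commands":{"type":"array","items":{"type":"array","items":{"type":"number"}}},"claw":{"type":"number"},"force":{"type":"number"}},"required":["commands"]}

```bash
mkdir -p pics; cat > h.py <<'E'
import numpy as np, cv2
from scipy.spatial.transform import Rotation as R
from station import arm
def rot(o):
    o=np.array(o,float)
    return o if o.shape==(3,3) else (R.from_euler('xyz',o).as_matrix() if o.size==3 else R.from_quat(o).as_matrix())
def ray(p,uv):
    return np.array(p['eye']), rot(p['orientation'])@np.array([(uv[0]-p['cx'])/p['fx'],(uv[1]-p['cy'])/p['fy'],1])
def atz(p,uv,z):
    e,d=ray(p,uv); return e+d*(z-e[2])/d[2]
def proj(p,X):
    c=rot(p['orientation']).T@(np.array(X)-np.array(p['eye'])); return np.array([p['cx']+p['fx']*c[0]/c[2],p['cy']+p['fy']*c[1]/c[2]])
def save(p,n): cv2.imwrite('pics/'+n+'.png',p['pixels'][:,:,::-1])
E
python3 - <<'E'
from h import *
print(arm.get_state())
Z=dict(dish=0,handle_a=.025,nutmeg=.024,molcajete=0,molcajete_mouth=.105,tejolote=0,jar_1=0,scoop=0)
for c in('top','side'):
    p=arm.grab_frame(c); save(p,c+'0'); print(c,p['eye'],p['orientation'],p['fx'])
    for n,z in Z.items():
        for d in arm.mark_of(p,n): print(n,round(d['conf'],2),np.round(d['uv']),atz(p,d['uv'],z).round(3))
E
```

```text
{'t': 0.0, 'q': array([-8.61904316e-01,  3.59386319e-01,  1.10560896e-02, -3.74473507e-04,
       -1.22412218e+00, -2.88083716e-01]), 'qd': array([-0.00019361, -0.00265971, -0.00033487, -0.00038373, -0.00099901,
       -0.00111576]), 'joint_efforts': array([-2.27573255e-04, -5.82712948e+01,  2.93055761e+01,  6.99759588e+00,
        6.57204859e-03, -1.75033047e-04]), 'eef_pos': array([ 0.27549962, -0.61566564,  0.22561748]), 'ee_rot': array([ 3.13990479e+00, -1.33045152e-04, -2.72091177e+00]), 'force': array([0.13855577, 0.07949797, 0.09856394]), 'moment': array([-0.0619866 ,  0.0121538 ,  0.02376262]), 'gripper_force': 0.0, 'width': 0.0876126277802493}
top [0.35843269 0.02304849 1.65262423] [-3.07429921 -0.00782464 -1.54089003] 571.8025702203297
dish 0.57 [376. 201.] [ 0.601 -0.16   0.   ]
handle_a 0.88 [346. 194.] [ 0.614 -0.071  0.025]
handle_a 0.71 [405. 215.] [ 0.558 -0.241  0.025]
nutmeg 0.54 [372. 202.] [ 0.592 -0.147  0.024]
nutmeg 0.17 [346. 193.] [ 0.616 -0.071  0.024]
molcajete 0.95 [265. 195.] [0.607 0.164 0.   ]
molcajete 0.73 [293. 284.] [0.352 0.075 0.   ]
molcajete 0.6
[... 489 characters left out ...]
.] [ 0.589 -0.166  0.   ]
handle_a 0.91 [304. 199.] [ 0.563 -0.255  0.025]
molcajete 0.91 [396. 365.] [ 0.214  0.284 -0.   ]
molcajete 0.82 [244. 290.] [0.603 0.159 0.   ]
molcajete 0.81 [350. 287.] [0.353 0.076 0.   ]
molcajete 0.33 [241. 261.] [0.651 0.058 0.   ]
molcajete 0.18 [270. 226.] [ 0.629 -0.116  0.   ]
molcajete_mouth 0.85 [402. 330.] [0.217 0.282 0.105]
molcajete_mouth 0.75 [357. 253.] [0.346 0.068 0.105]
molcajete_mouth 0.65 [241. 263.] [0.595 0.18  0.105]
tejolote 0.86 [194. 386.] [0.597 0.445 0.   ]
jar_1 0.93 [355. 177.] [ 0.441 -0.483  0.   ]
jar_1 0.7 [317. 174.] [ 0.574 -0.464  0.   ]
scoop 0.72 [321. 426.] [0.334 0.46  0.   ]
scoop 0.49 [306. 202.] [ 0.563 -0.275  0.   ]
```

View pics/top0.png

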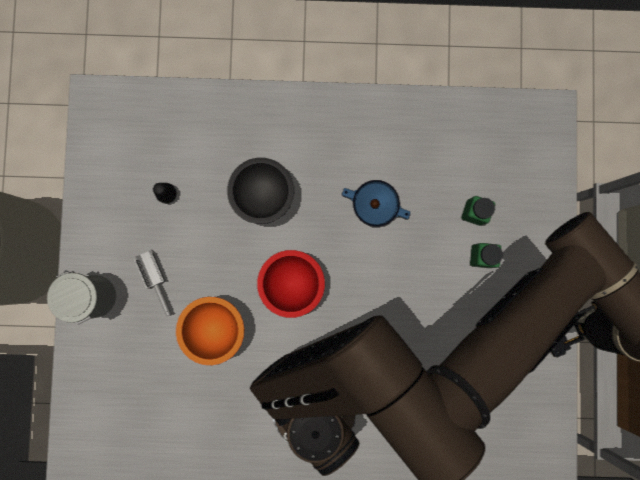

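View pics/side0.png

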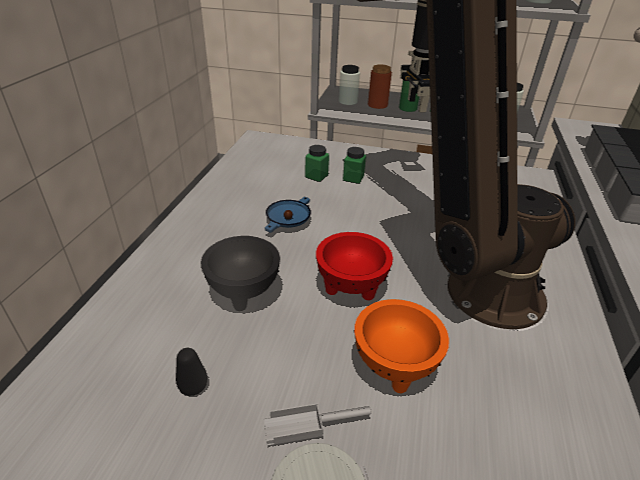

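The top view shows three bowls: dark grey at (262,190), red at (291,284) and orange at (210,330). Only the dark grey one is the basalt molcajete. The blue dish is at (376,203), with the nutmeg at (375,204) and handles at (347,194) and (405,214). I'll confirm in a crop and refine the positions.

```bash
python3 - <<'E'
from h import *
crops=[]
for c in('top','side'):
    p=arm.grab_frame(c); im=p['pixels'].astype(int); r,g,b=im[...,0],im[...,1],im[...,2]
    m=((b>r*1.5)&(b>g*1.2)&(b>50)).astype(np.uint8)
    n,l,st,ce=cv2.connectedComponentsWithStats(m); k=1+np.argmax(st[1:,4])
    m=cv2.morphologyEx((l==k).astype(np.uint8),cv2.MORPH_CLOSE,np.ones((7,7)))
    ys,xs=np.nonzero(m)
    P=np.array([atz(p,(x,y),.027)[:2] for x,y in zip(xs,ys)])
    (cx,cy),wh,a=cv2.minAreaRect((P*1000).astype(np.float32)); print(c,'dish rect',cx,cy,wh,a)
    mu=P.mean(0); w,v=np.linalg.eigh(np.cov((P-mu).T)); print(' mean',mu,'axis',np.degrees(np.arctan2(*v[::-1,1])))
    nb=(r>g*1.5)&(r>40)&(r<140); nb&=cv2.convexHull(np.c_[xs,ys].astype(np.int32)).size>0
    hull=np.zeros_like(m); cv2.fillConvexPoly(hull,cv2.convexHull(np.c_[xs,ys].astype(np.int32)),1)
    yy,xx=np.nonzero(nb&(hull>0)); print(' nutmeg',xx.mean(),yy.mean(),atz(p,(xx.mean(),yy.mean()),.024))
    for d in arm.regions_of(p,'molcajete')[:4]:
        M=d['pixels']; col=im[M].mean(0).round()
        if np.ptp(col)<25:
            q=np.argwhere(M)[:,::-1]; Q=np.array([atz(p,u,.105)[:2] for u in q])
            h=cv2.convexHull((Q*1000).astype(np.float32)); print(' mol',d['conf'],d['uv'],col,cv2.minEnclosingCircle(h),'x',np.ptp(Q,0))
    x0,y0=(215,140) if c=='top' else (190,180)
    crops.append(cv2.resize(p['pixels'][y0:y0+110,x0:x0+200,::-1],None,fx=2.7,fy=2.7,interpolation=cv2.INTER_CUBIC))
cv2.imwrite('pics/crop.png',np.vstack(crops))
E
```

```text
top dish rect 592.6781005859375 -170.07565307617188 (121.48562622070312, 147.87411499023438) 13.875616073608398
 mean [ 0.58762438 -0.16315023] axis 70.95424831878529
 nutmeg 374.3333333333333 203.0 [ 0.5899238 -0.1530847  0.024    ]
 mol 0.9 [260.4, 191.3] [44. 42. 40.] ((603.0130615234375, 166.5835418701172), 92.30364227294922) x [0.17981329 0.18097922]
side dish rect 588.2537231445312 -159.76727294921875 (121.27279663085938, 186.35121154785156) 13.811209678649902
 mean [ 0.59070852 -0.16228727] axis 71.19260096329744
 nutmeg 287.67391304347825 213.43478260869566 [ 0.58916481 -0.16203235  0.024     ]
 mol 0.57 [239.8, 266.7] [52. 49. 47.] ((589.7007446289062, 199.64988708496094), 128.1598358154297) x [0.18826476 0.24923061]
```

View pics/crop.png

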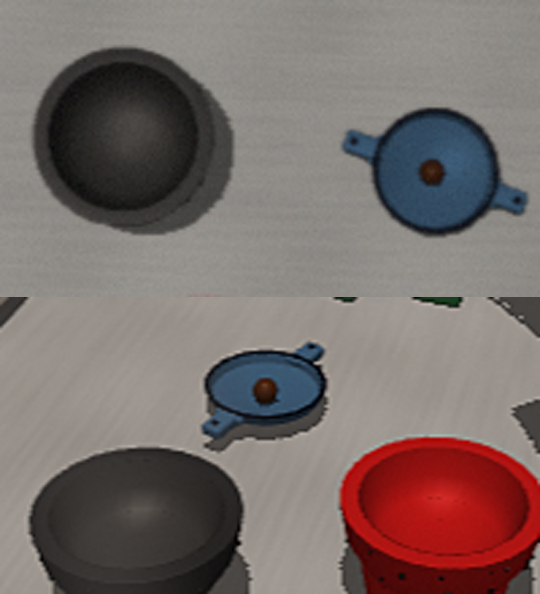

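The crop confirms it: the grey three-legged bowl is the molcajete, with its mouth at top pixel (261,190), or about (0.603, 0.166) in the world. The dish is centred near (0.589, -0.159) with its axis at about 71.5°. I'll take the right-hand handle, at about (0.563, -0.237), which needs a yaw of about -108.5°.

Request:
{"api": "carry_out", "payload": {
  "commands": [
    [0.3,0.4,0,0.5],
    [1.0,1.3,0,1.5],
    [1.9,2.4,0,2.7],
    [2.8,3.6,0,4.0],
    [3.7,4.8,0,5.2],
    [4.5,6.0,0,6.4],
    [5.2,6.9,-0.5,7.3],
    [5.6,7.4,-1.2,7.8],
    [5.74,7.58,-1.8,7.9],
    [5.74,7.58,-2.0,7.9]
  ],
  "claw": 0,
  "force": 60
}}

```text
t: 2.35
eef_pos: [0.5623, -0.2349, 0.1236]
ee_rot: [3.137, -0.001, -1.891]
force: [-0.1, 0.2, 0.5]
width: 0.0882
gripper_force: 0.0
```

```bash
python3 - <<'E'
from h import *
s=arm.get_state(); print(s['t'],s['eef_pos'],np.degrees(s['ee_rot']))
ps=[]
for c in('top','side'):
    p=arm.grab_frame(c)
    for n in('handle_a','nutmeg'): print(c,n,[(round(d['conf'],2),np.round(d['uv'],1),atz(p,d['uv'],.025)) for d in arm.mark_of(p,n)])
    im=p['pixels'][:,:,::-1].copy(); 
    c0=np.array([.589,-.159]); u=np.array([np.cos(np.radians(71.5)),np.sin(np.radians(71.5))])
    S=4;x,y=(np.array(proj(p,[*c0,.03]))-[50,37]).astype(int)
    big=cv2.resize(im[y:y+74,x:x+100],None,fx=S,fy=S,interpolation=cv2.INTER_CUBIC)
    for k in(-.102,-.084,0,.084,.102):
        q=(proj(p,[*(c0+k*u),.032])-[x,y]+.5)*S; cv2.circle(big,tuple(int(v) for v in q),3,(0,255,255),-1)
    ps.append(big)
cv2.imwrite('pics/c2.png',np.vstack(ps))
E
```

```text
2.35 [ 0.56231648 -0.23494728  0.12361022] [ 1.79756700e+02 -2.86773503e-02 -1.08337370e+02]
top handle_a [(0.95, array([404.2, 212.5]), array([ 0.56501487, -0.2392639 ,  0.025     ]))]
top nutmeg [(0.42, array([374.9, 201.9]), array([ 0.59301001, -0.15453028,  0.025     ])), (0.16, array([167. , 191.9]), array([0.60337644, 0.44190319, 0.025     ]))]
side handle_a [(0.93, array([270.7, 227.7]), array([ 0.61368982, -0.07703317,  0.025     ])), (0.57, array([305.3, 198.4]), array([ 0.56053822, -0.25733678,  0.025     ]))]
side nutmeg [(0.6, array([289.8, 216.2]), array([ 0.57837845, -0.14835163,  0.025     ]))]
```

View pics/c2.png

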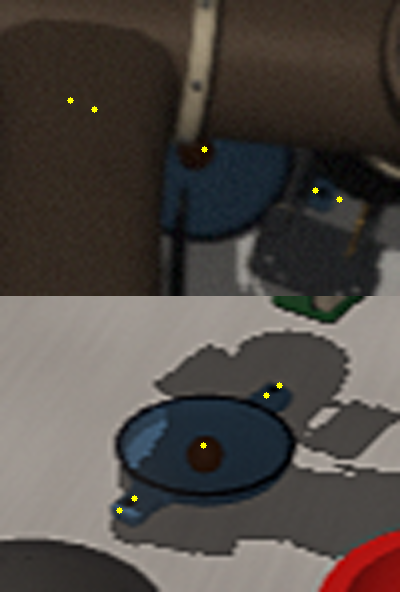

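The side view shows the dish rim centred on the overlay and both lugs within about 2 px of the predicted axis. The top view shows the lug (322,193 in the crop) between the fingers, so I'm descending.

Request:
{"api": "carry_out", "payload": {
  "commands": [
    [0,-0.02,-0.15,0],
    [0.02,-0.04,-0.5,0],
    [0.02,-0.04,-0.9,0],
    [0.02,-0.04,-1.3,0],
    [0.02,-0.04,-1.7,0],
    [0.02,-0.04,-2.0,0],
    [0.02,-0.04,-2.15,0],
    [0.02,-0.04,-2.22,0],
    [0.02,-0.04,-2.25,0],
    [0.02,-0.04,-2.25,0]
  ]
}}

```text
t: 3.9
eef_pos: [0.564, -0.2391, 0.0145]
ee_rot: [-3.141, 0.0, -1.893]
force: [0.3, 0.1, 0.3]
width: 0.088
gripper_force: 0.0
```

Request:
{"api": "carry_out", "payload": {
  "commands": [
    [0,0,0,0],
    [0,0,0,0],
    [0,0,0,0],
    [0,0,0,0],
    [0,0,0,0],
    [0,0,0,0],
    [0,0,0,0],
    [0,0,0,0],
    [0,0,0,0],
    [0,0,0,0]
  ],
  "claw": 0.5,
  "force": 60
}}

```text
t: 5.15
eef_pos: [0.5637, -0.2391, 0.0141]
ee_rot: [-3.142, 0.0, -1.894]
force: [-0.3, 0.6, 0.3]
width: 0.0436
gripper_force: 0.0
```

```bash
python3 - <<'E'
from h import *
s=arm.get_state(); print(s['t'],s['eef_pos'],np.degrees(s['ee_rot']),s['width'])
ps=[]
for c in('top','side'):
    p=arm.grab_frame(c); im=p['pixels'][:,:,::-1].copy(); S=4
    x,y=(np.array(proj(p,[.575,-.2,.03]))-[60,37]).astype(int)
    ps.append(cv2.resize(im[y:y+74,x:x+120],None,fx=S,fy=S,interpolation=cv2.INTER_CUBIC))
cv2.imwrite('pics/c3.png',np.vstack(ps))
E
```

```text
5.15 [ 0.56371472 -0.23911476  0.01406613] [-1.79998598e+02  9.40700554e-04 -1.08492413e+02] 0.043636987178657695
```

View pics/c3.png

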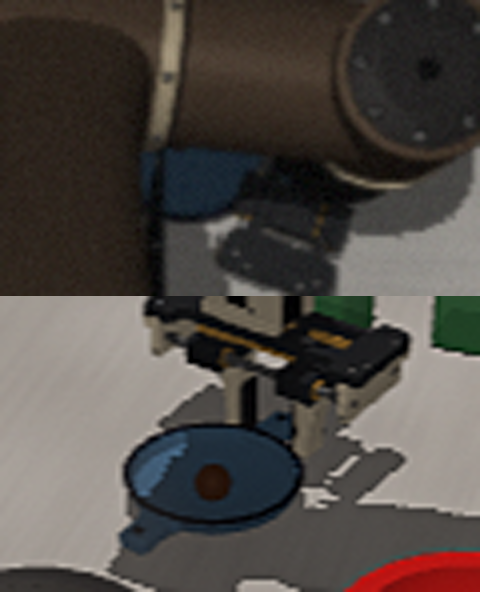

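The side crop shows the lug at (280,425) midway between the fingers at (245,400) and (310,430). Next I lower slightly and close softly, then firm up the grip.

Request:
{"api": "carry_out", "payload": {
  "commands": [
    [0,0,-0.04,0],
    [0,0,-0.08,0],
    [0,0,-0.1,0],
    [0,0,-0.1,0],
    [0,0,-0.1,0],
    [0,0,-0.1,0],
    [0,0,-0.1,0],
    [0,0,-0.1,0],
    [0,0,-0.1,0],
    [0,0,-0.1,0]
  ],
  "claw": 0.68,
  "force": 5
}}

```text
t: 6.5
eef_pos: [0.5637, -0.2391, 0.0091]
ee_rot: [3.142, -0.0, -1.894]
force: [-0.4, -0.1, 0.2]
width: 0.0276
gripper_force: 0.0
```

Request:
{"api": "carry_out", "payload": {
  "commands": [
    [0,0,0,0],
    [0,0,0,0],
    [0,0,0,0],
    [0,0,0,0],
    [0,0,0,0],
    [0,0,0,0],
    [0,0,0,0],
    [0,0,0,0],
    [0,0,0,0],
    [0,0,0,0]
  ],
  "claw": 1,
  "force": 5
}}

```text
t: 7.75
eef_pos: [0.5637, -0.2391, 0.009]
ee_rot: [3.142, -0.0, -1.894]
force: [-1.1, -1.0, -0.2]
width: 0.024
gripper_force: 5.0
```

Request:
{"api": "carry_out", "payload": {
  "commands": [
    [0,0,0,0],
    [0,0,0,0],
    [0,0,0,0],
    [0,0,0,0],
    [0,0,0,0],
    [0,0,0,0],
    [0,0,0,0],
    [0,0,0,0],
    [0,0,0,0],
    [0,0,0,0]
  ],
  "claw": 1,
  "force": 50
}}

```text
t: 9.0
eef_pos: [0.5638, -0.2391, 0.0091]
ee_rot: [-3.141, 0.0, -1.893]
force: [0.5, 0.0, -0.4]
width: 0.0236
gripper_force: 49.9
```

Request:
{"api": "carry_out", "payload": {
  "commands": [
    [0,0,0.02,0],
    [0,0,0.07,0],
    [0,0,0.16,0],
    [0,0,0.27,0],
    [0,0,0.4,0],
    [0,0,0.53,0],
    [0,0,0.64,0],
    [0,0,0.73,0],
    [0,0,0.78,0],
    [0,0,0.8,0]
  ]
}}

```text
t: 10.25
eef_pos: [0.5637, -0.2391, 0.0492]
ee_rot: [-3.142, 0.0, -1.894]
force: [-0.4, -0.6, -2.3]
width: 0.0237
gripper_force: 49.9
```

```bash
python3 - <<'E'
from h import *
s=arm.get_state(); print(s['t'],s['eef_pos'],np.degrees(s['ee_rot']),s['width'],s['force'],s['moment'])
p=arm.grab_frame('side'); S=5
x,y=(np.array(proj(p,[.575,-.18,.07]))-[60,45]).astype(int)
cv2.imwrite('pics/c4.png',cv2.resize(p['pixels'][y:y+90,x:x+120,::-1],None,fx=S,fy=S,interpolation=cv2.INTER_CUBIC))
E
```

```text
10.25 [ 0.56369769 -0.23908822  0.04916667] [-1.79997673e+02  2.05144989e-03 -1.08490276e+02] 0.023689000618584262 [-0.40711467 -0.56511794 -2.34301587] [-0.14721825  0.11119022  0.01410375]
```

View pics/c4.png

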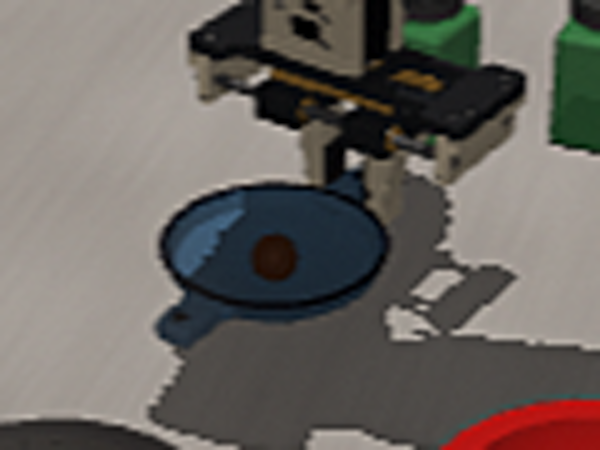

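The dish is up and level, with the nutmeg at (274,257) in the crop, still in the middle. I'll finish the lift and work out a smooth carry.

Request:
{"api": "carry_out", "payload": {
  "commands": [
    [0,0,0.05,0],
    [0,0,0.2,0],
    [0,0,0.44,0],
    [0,0,0.75,0],
    [0,0,1.1,0],
    [0,0,1.45,0],
    [0,0,1.76,0],
    [0,0,2.0,0],
    [0,0,2.15,0],
    [0,0,2.2,0]
  ]
}}

```text
t: 11.55
eef_pos: [0.5638, -0.2391, 0.1594]
ee_rot: [-3.141, 0.0, -1.894]
force: [0.0, 0.1, -2.2]
width: 0.0238
gripper_force: 49.9
```

```bash
python3 - <<'E'
from h import *
t=np.arange(51)/50; s=10*t**3-15*t**4+6*t**5
A=np.outer(s,[-.87,8.1,0,-11.92]).round(2)
for c in range(5): print((A[10*c+1:10*c+11]-A[10*c]).round(2).tolist())
s=arm.get_state(); print(s['t'],s['eef_pos'])
E
```

```text
[[0.0, 0.0, 0.0, 0.0], [0.0, 0.0, 0.0, -0.01], [0.0, 0.02, 0.0, -0.02], [0.0, 0.04, 0.0, -0.05], [-0.01, 0.07, 0.0, -0.1], [-0.01, 0.12, 0.0, -0.17], [-0.02, 0.18, 0.0, -0.26], [-0.03, 0.26, 0.0, -0.38], [-0.04, 0.35, 0.0, -0.52], [-0.05, 0.47, 0.0, -0.69]]
[[-0.01, 0.13, 0.0, -0.2], [-0.03, 0.29, 0.0, -0.42], [-0.05, 0.46, 0.0, -0.67], [-0.07, 0.64, 0.0, -0.95], [-0.09, 0.85, 0.0, -1.25], [-0.12, 1.07, 0.0, -1.58], [-0.14, 1.31, 0.0, -1.93], [-0.17, 1.56, 0.0, -2.3], [-0.2, 1.83, 0.0, -2.69], [-0.23, 2.1, 0.0, -3.09]]
[[-0.03, 0.29, 0.0, -0.42], [-0.06, 0.58, 0.0, -0.85], [-0.09, 0.88, 0.0, -1.29], [-0.12, 1.18, 0.0, -1.73], [-0.16, 1.48, 0.0, -2.18], [-0.19, 1.78, 0.0, -2.63], [-0.22, 2.08, 0.0, -3.07], [-0.25, 2.38, 0.0, -3.51], [-0.28, 2.67, 0.0, -3.94], [-0.31, 2.96, 0.0, -4.36]]
[[-0.03, 0.27, 0.0, -0.4], [-0.06, 0.54, 0.0, -0.79], [-0.09, 0.79, 0.0, -1.16], [-0.11, 1.03, 0.0, -1.51], [-0.14, 1.25, 0.0, -1.84], [-0.16, 1.46, 0.0, -2.14], [-0.18, 1.64, 0.0, -2.42], [-0.2, 1.81, 0.0, -2.67], [-0.22, 1.97, 0.0, -2.89], [-0.23, 2.1, 0.0, -3.09]]
[[-0.01, 0.12, 0.0, -0.17], [-0.02, 0.21, 0.0, -0.31], [-0.03, 0.29, 0.0, -0.43], [-0.04, 0.35, 0.0, -0.52], [-0.04, 0.4, 0.0, -0.59], [-0.05, 0.43, 0.0, -0.64], [-0.05, 0.45, 0.0, -0.67], [-0.05, 0.47, 0.0, -0.68], [-0.05, 0.47, 0.0, -0.69], [-0.05, 0.47, 0.0, -0.69]]
11.55 [ 0.56375529 -0.23908263  0.15935418]
```

Request:
{"api": "carry_out", "payload": {
  "commands": [
    [0,0,0,0],
    [0,0.01,0,-0.01],
    [0,0.02,0,-0.02],
    [0,0.04,0,-0.05],
    [-0.01,0.07,0,-0.1],
    [-0.01,0.12,0,-0.17],
    [-0.02,0.18,0,-0.26],
    [-0.03,0.26,0,-0.38],
    [-0.04,0.35,0,-0.52],
    [-0.05,0.47,0,-0.69]
  ]
}}

```text
t: 12.8
eef_pos: [0.5612, -0.2152, 0.1591]
ee_rot: [3.142, -0.0, -1.967]
force: [0.4, 0.1, -2.7]
width: 0.0234
gripper_force: 49.9
```

Request:
{"api": "carry_out", "payload": {
  "commands": [
    [-0.01,0.13,0,-0.2],
    [-0.03,0.29,0,-0.42],
    [-0.05,0.46,0,-0.67],
    [-0.07,0.64,0,-0.95],
    [-0.09,0.85,0,-1.25],
    [-0.12,1.07,0,-1.58],
    [-0.14,1.31,0,-1.93],
    [-0.17,1.56,0,-2.3],
    [-0.2,1.83,0,-2.69],
    [-0.23,2.1,0,-3.09]
  ]
}}

```text
t: 14.05
eef_pos: [0.5495, -0.1098, 0.1591]
ee_rot: [3.141, -0.0, -2.291]
force: [-0.2, 0.1, -2.9]
width: 0.0235
gripper_force: 49.9
```

Request:
{"api": "carry_out", "payload": {
  "commands": [
    [-0.03,0.29,0,-0.42],
    [-0.06,0.58,0,-0.85],
    [-0.09,0.88,0,-1.29],
    [-0.12,1.18,0,-1.73],
    [-0.16,1.48,0,-2.18],
    [-0.19,1.78,0,-2.63],
    [-0.22,2.08,0,-3.07],
    [-0.25,2.38,0,-3.51],
    [-0.28,2.67,0,-3.94],
    [-0.31,2.96,0,-4.36]
  ]
}}

```text
t: 15.3
eef_pos: [0.5338, 0.0382, 0.1591]
ee_rot: [3.141, -0.0, -2.748]
force: [0.0, 0.4, -2.3]
width: 0.0235
gripper_force: 49.9
```

Request:
{"api": "carry_out", "payload": {
  "commands": [
    [-0.03,0.27,0,-0.4],
    [-0.06,0.54,0,-0.79],
    [-0.09,0.79,0,-1.16],
    [-0.11,1.03,0,-1.51],
    [-0.14,1.25,0,-1.84],
    [-0.16,1.46,0,-2.14],
    [-0.18,1.64,0,-2.42],
    [-0.2,1.81,0,-2.67],
    [-0.22,1.97,0,-2.89],
    [-0.23,2.1,0,-3.09]
  ]
}}

```text
t: 16.55
eef_pos: [0.5225, 0.1429, 0.1591]
ee_rot: [3.141, -0.0, -3.071]
force: [1.0, 0.4, -2.5]
width: 0.0233
gripper_force: 49.9
```

Request:
{"api": "carry_out", "payload": {
  "commands": [
    [-0.01,0.12,0,-0.17],
    [-0.02,0.21,0,-0.31],
    [-0.03,0.29,0,-0.43],
    [-0.04,0.35,0,-0.52],
    [-0.04,0.4,0,-0.59],
    [-0.05,0.43,0,-0.64],
    [-0.05,0.45,0,-0.67],
    [-0.05,0.47,0,-0.68],
    [-0.05,0.47,0,-0.69],
    [-0.05,0.47,0,-0.69]
  ]
}}

```text
t: 17.8
eef_pos: [0.5202, 0.1658, 0.1591]
ee_rot: [-3.142, -0.0, 3.141]
force: [-0.4, -1.2, -3.2]
width: 0.0239
gripper_force: 49.9
```

```bash
python3 - <<'E'
from h import *
s=arm.get_state(); print(s['t'],s['eef_pos'],np.degrees(s['ee_rot']),s['width'],s['force'],s['moment'])
ps=[]
tcp=s['eef_pos']; th=s['ee_rot'][2]; u=np.array([np.cos(th),np.sin(th)]); c0=tcp[:2]-.084*u; zb=tcp[2]-.009
print('dish c',c0,zb)
for c in('top','side'):
    p=arm.grab_frame(c)
    print(c,[(round(d['conf'],2),atz(p,d['uv'],zb+.025).round(3)) for d in arm.mark_of(p,'handle_a')],[(round(d['conf'],2),atz(p,d['uv'],zb+.024).round(3)) for d in arm.mark_of(p,'nutmeg')],
     [(round(d['conf'],2),atz(p,d['uv'],.105).round(3)) for d in arm.mark_of(p,'molcajete_mouth')])
    im=p['pixels'][:,:,::-1].copy(); S=5
    o=(np.array(proj(p,[.603,.166,.13]))-[60,30 if c=='top' else 27]).astype(int)
    big=cv2.resize(im[o[1]:o[1]+58,o[0]:o[0]+120],None,fx=S,fy=S,interpolation=cv2.INTER_CUBIC)
    a=np.linspace(0,6.28,40)
    for ctr,r,z,col in(((.603,.166),.092,.105,(0,255,0)),(c0,.067,zb+.032,(0,255,255))):
        for t in a:
            q=(proj(p,[ctr[0]+r*np.cos(t),ctr[1]+r*np.sin(t),z])-o+.5)*S; cv2.circle(big,tuple(int(v) for v in q),1,col,-1)
    ps.append(big)
cv2.imwrite('pics/c5.png',np.vstack(ps))
E
```

```text
17.8 [0.52021147 0.16584789 0.15905602] [-1.79998022e+02 -1.24132557e-03  1.79987583e+02] 0.023904947835209227 [-0.40250884 -1.15492844 -3.18400008] [-0.04989844  0.19943862 -0.03024973]
dish c [0.60421147 0.16582968] 0.15005601793265666
top [(0.63, array([0.682, 0.17 , 0.175])), (0.53, array([ 0.441, -0.405,  0.175]))] [] [(0.6, array([0.344, 0.075, 0.105]))]
side [(0.6, array([0.686, 0.177, 0.175])), (0.32, array([ 0.399, -0.155,  0.175]))] [(0.53, array([0.605, 0.173, 0.174]))] [(0.83, array([0.35 , 0.07 , 0.105])), (0.73, array([0.591, 0.174, 0.105])), (0.6, array([0.218, 0.286, 0.105]))]
```

View pics/c5.png

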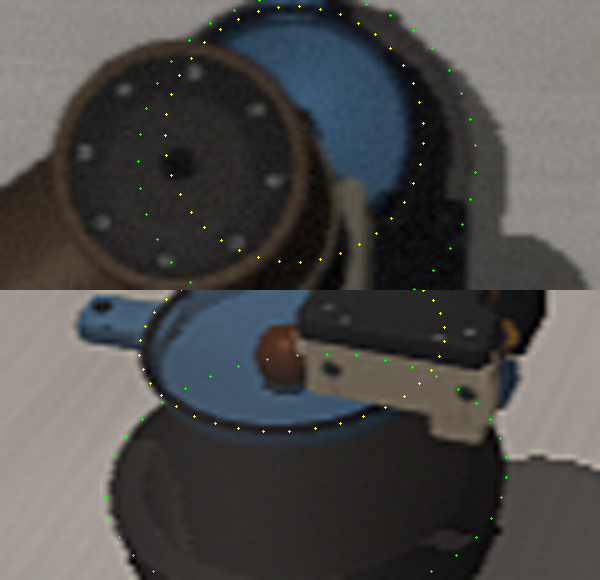

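The side view shows the dish rim on the predicted circle over the molcajete. The nutmeg at (282,357) in the crop is in the middle, and the free handle points away from the robot at about (0.684, 0.17). The bottom clears the mouth by about 45 mm. I'll settle for one call, then hand in.

Request:
{"api": "carry_out", "payload": {
  "commands": [
    [0,0,0,0],
    [0,0,0,0],
    [0,0,0,0],
    [0,0,0,0],
    [0,0,0,0],
    [0,0,0,0],
    [0,0,0,0],
    [0,0,0,0],
    [0,0,0,0],
    [0,0,0,0]
  ]
}}

```text
t: 19.45
eef_pos: [0.5202, 0.1659, 0.1591]
ee_rot: [3.142, -0.0, 3.141]
force: [-0.4, 0.1, -3.2]
width: 0.0235
gripper_force: 49.9
```

```bash
python3 -c "
from h import *
print(arm.job_done())"
```

```text
the job is handed in; nothing more can be done
None
```

Job handed in at about 19.5 s: the dish is held level by its near handle, centred over the grey molcajete to within a few millimetres and about 45 mm above its mouth, with the nutmeg in the middle and the free handle pointing to the cook; the hand-in returned no verdict.

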